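# Line up sample bottles by size for pipetting

## Robot

A 6-joint arm with a two-finger parallel gripper is mounted at the origin on the work surface. World frame = base frame: x ahead of the robot, y to its left, z up, the work surface at z = 0. Lengths are in m, angles in rad, forces in N, time in s.
With the tool pointing down it reaches from about 0.35 to 0.975 m from the base axis. Payload 4.9 kg.
Tool frame: the origin (TCP) lies at the very end of the fingers, on their centre line; the grasp point (between the pads) lies 19 mm behind it; x points along the fingers, y is the direction in which the jaws open and shut, and the axes are right-handed (so a half turn about x gives the same grasp; the last joint's range is limited). The gripper opens to 85 mm and grips with 20 to 120 N. Pads are 22 mm wide; open, the fingers measure 114 mm over their backs; the gripper's body (76 mm by 85 mm) begins 54 mm behind the grasp point. The pads swing forward as they close: fully open they stand 13 mm farther back than shut.
Start: joints at [1.028, 0.053, 1.613, -0, 1.476, -0.119], TCP at [0.257, 0.57, 0.231] pointing down, gripper open.
Joint ranges: [-3.01, 3.01], [-1.01, 2.22], [0.06, 2.58], [-1.02, 4.17], [0.09, 2.62], [-3.14, 3.14]. Speed limits (rad/s): [2.57, 2.57, 3.14, 3.14, 3.14, 3.14].

## Interface

Orientations are given as a unit quaternion [w, x, y, z].
In Python, from rig import state, snapshot, finish_job, spot_in gives the robot as it stands.
- The arm moves only by the tool carry_out, never from a script. Its argument "deltas" is text: rows parted by semicolons, each of 7 numbers parted by spaces: the shift along the world's x, y, z in m, then the turn, a rotation vector about the world's x, y, z in rad, then the finger opening in m, from 0 to 0.0854. A call has exactly 8 rows; each row is the pose to reach, as a shift and turn from the pose commanded when the call began; what a row does not reach only later rows make up. A row lasts 1/8 s, in which the tool goes at most 62.5 mm and 10.7 degrees, less where a joint would pass 70% of its speed; a pose out of reach is approached as far as the arm can. A call with a gripper value outside its range is refused whole. The fingers move at their own pace and stop on an object; "force" is the grip in N (left out, the last holds). Time passes only in rows, so rows that repeat a pose let the fingers close, or fill a call up. It gives the time, the measured TCP pose, the force and the opening at its end, in the units of the state.
- state(): the state, without advancing time (a new reading comes with each control period).
- snapshot(name): name is "scene" or "top" or "wrist"; returns a dict with "frame" (480x640x3 uint8, red, green, blue), "fovy" (degrees; the focal length in pixels is half the picture's height over the tangent of half this angle, whatever the lens; pixels are square), "cx", "cy" (the principal point, pixels), "R" (3x3) and "t" (3): a world point X has camera coordinates R X + t; the wrist camera has in their place "tool_from_camera" (4x4, takes a point from camera to tool coordinates, whose origin is the TCP and whose axes are the tool frame's). Camera axes: x right, y down, z forward; pixel columns grow to the right and rows downward; lengths in m; the calibration is good to about 2 mm. A picture is of the moment at which its call begins: read the wrist's pose just before it. There is no depth.
- finish_job(): hands the job in, once; it reports no verdict.
Trained networks look in the newest picture that a camera, given by its name, has taken for a name from the list of things; names that differ only in an ending like _2 or _b are one class to them, and where a whole thing is asked for, a point or a joint stands for the part that bears it (a point fixed in the world has none). Each returns a list of dicts, best first, with "p" (0 to 1); they miss things now and then, are a little off and sometimes report something else, mostly with a low value. They report only what shows in the picture. A call takes as long as a camera call. They do not tell look-alikes from the thing itself.
- spot_in(camera, label): "position" ([x, y, z] in m, in world coordinates, good to about 4 mm: the middle of the surface that is visible of it).
The state is a dict: "time_s": time; "qpos": joint angles; "qvel": joint speeds; "joint_efforts": joint torques, N m; "tool_pos": TCP position; "tcp_rot": TCP orientation; "contact_force": force on the tool from outside, world axes, zero at the start; "moment": the same for the moment, N m; "finger_gap": finger opening in m.
Only numpy, scipy, OpenCV 4.12 (cv2) and the standard library are available. Lean on these libraries where they do the work, as an engineer would, in place of code of your own. Each camera call takes 0.05 s, during which the arm holds its last target.

## Task

Line up the four white sample bottles by size on the row of round pads, one standing in the middle of each pad: the smallest on the pad nearest the pipette tip box, then larger and larger, with the largest at the other end. Do not knock any bottle over, and leave the open glass beaker that stands among them where it is.

Things in the scene. Friction and masses are not known exactly. Their poses are not given: they have to be found in the camera images.
- bottle_tiny: The smallest of four white plastic sample bottles with orange screw caps: an upright cylinder 28 mm in diameter and 50 mm tall, cap included (the cap is the top 12 mm, about 1 mm narrower than the body). Loose, standing on the bench. Origin: centre of its underside; z up along its axis.
- bottle_small: The second smallest of four white plastic sample bottles with orange screw caps: an upright cylinder 34 mm in diameter and 66 mm tall, cap included (the cap is the top 16 mm, about 1 mm narrower than the body). Loose, standing on the bench. Origin: centre of its underside; z up along its axis.
- bottle_medium: The second largest of four white plastic sample bottles with orange screw caps: an upright cylinder 40 mm in diameter and 82 mm tall, cap included (the cap is the top 20 mm, about 1 mm narrower than the body). Loose, standing on the bench. Origin: centre of its underside; z up along its axis.
- bottle_large: The largest of four white plastic sample bottles with orange screw caps: an upright cylinder 46 mm in diameter and 98 mm tall, cap included (the cap is the top 24 mm, about 1 mm narrower than the body). Loose, standing on the bench. Origin: centre of its underside; z up along its axis.
- pad_a: One of four equal round grey pads with a white inner disc 49 mm across, in a straight row on a low black plate, the end pad on the robot's left (+y). Fixed. 60 mm in diameter, 8 mm thick, flat top 14 mm above the bench; pads are 85 mm apart, centre to centre. Origin: centre of its underside, 6 mm above the bench, so its flat top is 8 mm above the origin; x across the row, y along the row towards pad_a, z up.
- pad_b: One of four equal round grey pads with a white inner disc 49 mm across, in a straight row on a low black plate, the second pad from the robot's left. Fixed. 60 mm in diameter, 8 mm thick, flat top 14 mm above the bench; pads are 85 mm apart, centre to centre. Origin: centre of its underside, 6 mm above the bench, so its flat top is 8 mm above the origin; x across the row, y along the row towards pad_a, z up.
- pad_c: One of four equal round grey pads with a white inner disc 49 mm across, in a straight row on a low black plate, the third pad from the robot's left. Fixed. 60 mm in diameter, 8 mm thick, flat top 14 mm above the bench; pads are 85 mm apart, centre to centre. Origin: centre of its underside, 6 mm above the bench, so its flat top is 8 mm above the origin; x across the row, y along the row towards pad_a, z up.
- pad_d: One of four equal round grey pads with a white inner disc 49 mm across, in a straight row on a low black plate, the end pad on the robot's right (-y). Fixed. 60 mm in diameter, 8 mm thick, flat top 14 mm above the bench; pads are 85 mm apart, centre to centre. Origin: centre of its underside, 6 mm above the bench, so its flat top is 8 mm above the origin; x across the row, y along the row towards pad_a, z up.
- tip_box: Pipette tip box, white with a yellow top and rows of tips: 85 mm across the row, 120 mm along the row, 60 mm high. Fixed, beyond one end of the row of pads, its centre about 123 mm from the centre of the end pad (at the other end stands a fixed grey waste pot, 92 mm wide and 75 mm high). Origin: centre of its underside, on the bench; z up.
- beaker: Open glass beaker without a cap, 52 mm in diameter and 62 mm tall, loose, standing among the bottles; to be left alone. Origin: centre of its underside; z up.
There are look-alikes about, which are no part of the job. Leave any purple look-alike of the bottle_small alone.

How it is judged:
At the end, for the whole second after the job is handed in: Each bottle stands upright (within 0.1 rad) on its own pad, its axis within 14 mm of the pad's centre, in order of size with the smallest on the pad next to the tip box and the largest at the far end; all released and at rest (((horizontal distance between tip_box and pad_a below 0.2 m and horizontal distance between bottle_tiny and pad_a below 0.014 m and horizontal distance between bottle_small and pad_b below 0.014 m and horizontal distance between bottle_medium and pad_c below 0.014 m and horizontal distance between bottle_large and pad_d below 0.014 m) or (horizontal distance between tip_box and pad_d below 0.2 m and horizontal distance between bottle_tiny and pad_d below 0.014 m and horizontal distance between bottle_small and pad_c below 0.014 m and horizontal distance between bottle_medium and pad_b below 0.014 m and horizontal distance between bottle_large and pad_a below 0.014 m)) and angle between each of bottle_tiny, bottle_small, bottle_medium, bottle_large's own z axis and vertical below 0.1 rad and height (world z) of bottle_tiny between 0.01 and 0.018 m and linear speed of each of bottle_tiny, bottle_small, bottle_medium, bottle_large below 0.02 m/s and angular speed of each of bottle_tiny, bottle_small, bottle_medium, bottle_large below 0.2 rad/s and height (world z) of bottle_small between 0.01 and 0.018 m and height (world z) of bottle_medium between 0.01 and 0.018 m and height (world z) of bottle_large between 0.01 and 0.018 m); the robot touches nothing.
It fails at once if a bottle is knocked over or tipped far (more than 57 degrees) (angle between any of bottle_tiny, bottle_small, bottle_medium, bottle_large's own z axis and vertical above 1 rad).
It fails at once if the open beaker is moved by more than 40 mm or tipped (more than 30 degrees) (distance of beaker from where it was at the start of the episode above 0.04 m or angle between beaker's own z axis and vertical above 0.52 rad).
It also fails if it takes over 96 s, if anything falls off the work surface, if the arm or the gripper's body presses on something with over 40 N, if the wrist force passes 120 N, or if a joint passes its speed limit or range.

## Working session

There is one attempt and no reset: what is moved stays moved. The work goes in short steps, Python scripts to look and compute and a tool call to move; the robot and the scene stay as the last step left them, time stands still between calls to the robot, and variables do not carry over. Pictures are saved under pics/ and viewed, and the job is handed in when it is done.

Besides the shell and the picture viewer there is one more tool, called after "Emit:" as name(argument=value, ...), one argument or row to a line, values as JSON. carry_out: Moves the arm, as the interface text tells. Its arguments: {"type":"object","properties":{"deltas":{"type":"string"},"force":{"type":"number"}},"required":["deltas"]}

```bash
ls; mkdir -p pics
python3 - <<'E'
from rig import state,snapshot,spot_in
import cv2,json
s=state();print(s)
for n in ("scene","top"):
    d=snapshot(n);cv2.imwrite(f"pics/{n}0.png",d["frame"][:,:,::-1])
    print(n,d["fovy"],d["cx"],d["cy"],d["R"],d["t"])
    for l in ["bottle_tiny","bottle_small","bottle_medium","bottle_large","pad_a","tip_box","beaker"]:
        print(l,[(([round(float(v),3) for v in q["position"]]),round(q["p"],2)) for q in spot_in(n,l)])
E
```

```text
pics
{'time_s': 0.0, 'qpos': array([ 1.02801673e+00,  5.33637550e-02,  1.61428806e+00, -6.97906763e-06,
        1.47600907e+00, -1.18982486e-01]), 'qvel': array([-0.0001186 ,  0.00054042, -0.00036143,  0.00090011, -0.00036418,
        0.00013458]), 'joint_efforts': array([-3.81518585e-04, -3.93687594e+01, -3.70175278e+01, -1.77546635e-04,
        7.20072974e-03,  4.34122242e-06]), 'tool_pos': array([0.25668257, 0.56917514, 0.2300623 ]), 'tcp_rot': array([ 0.69105564,  0.14802346,  0.69152611, -0.14940818]), 'contact_force': array([ 0.43888056,  0.16018771, -0.79962306]), 'moment': array([-0.01907448, -0.04475756,  0.06073502]), 'finger_gap': 0.0852402971286998}
scene 45.77995519903376 323.4838978446101 242.70937368450552 [[-0.51731367  0.85575817  0.00803279]
 [ 0.62329924  0.38318872 -0.68166301]
 [-0.58641676 -0.34762676 -0.73162218]] [ 0.28721528 -0.3144573   1.41737841]
bottle_tiny [([0.474, 0.166, 0.032], 0.68)]
bottle_small [([0.534, -0.207, 0.042], 0.81), ([0.444, -0.112, 0.046], 0.75), ([0.461, -0.181, 0.041], 0.62)]
bottle_medium [([0.491, -0.287, 0.055], 0.85)]
bottle_large
[... 277 characters left out ...]
p 49.65198995498284 315.87736294201505 243.09592197653143 [[-0.0125563  -0.99989438  0.00731946]
 [-0.99344186  0.01164264 -0.11374412]
 [ 0.11364689 -0.00869967 -0.99348312]] [0.00202979 0.5495054  0.83220541]
bottle_tiny [([0.461, 0.162, 0.052], 0.56)]
bottle_small [([0.45, -0.185, 0.064], 0.67), ([0.525, -0.209, 0.068], 0.65), ([0.439, -0.111, 0.066], 0.59)]
bottle_medium [([0.478, -0.289, 0.079], 0.72)]
bottle_large [([0.467, -0.017, 0.095], 0.86)]
pad_a [([0.639, 0.012, 0.013], 0.77), ([0.651, -0.159, 0.015], 0.64), ([0.646, -0.074, 0.018], 0.56)]
tip_box [([0.656, -0.277, 0.054], 0.97), ([0.437, -0.111, 0.067], 0.19)]
beaker [([0.435, 0.31, 0.038], 0.88), ([0.637, 0.093, 0.013], 0.34)]
```

View pics/scene0.png

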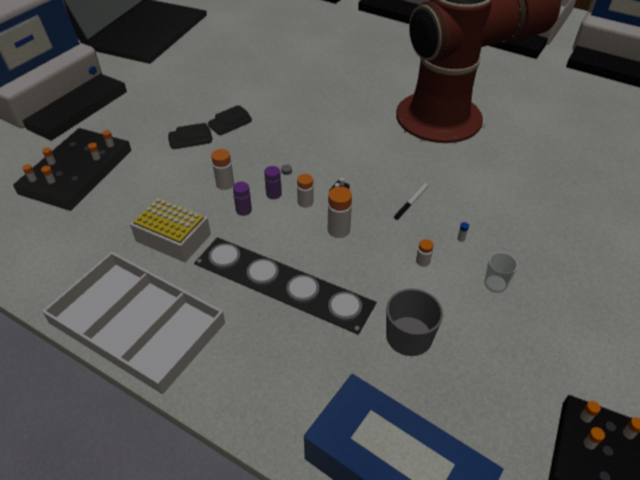

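View pics/top0.png

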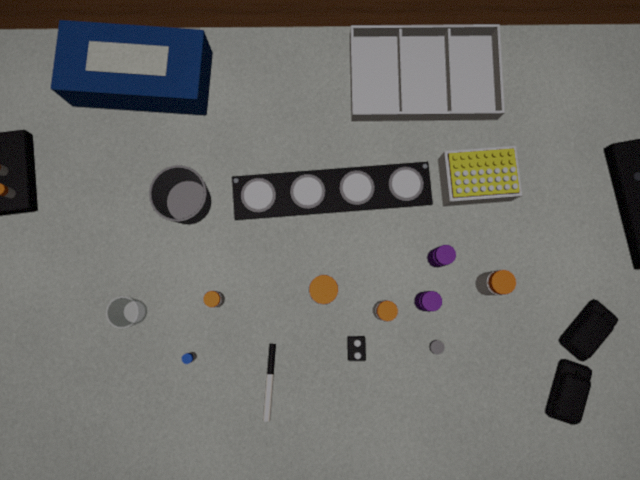

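The scene picture shows the white bottles with orange caps at: medium (223,168), small (305,190), large (340,212) and tiny (425,252). The purple look-alikes are at (242,198) and (272,182), a blue vial at (463,231), the beaker at (500,272), and more orange-capped vials stand in the racks at the far left and right. The tip box (170,227) is at the −y end. So tiny goes to pad_d, small to pad_c, medium to pad_b and large to pad_a.

```bash
cat > h.py <<'E'
import numpy as np,cv2
from rig import state,snapshot,spot_in
from scipy.optimize import least_squares
B={"tiny":(.028,.050,.012),"small":(.034,.066,.016),"medium":(.040,.082,.020),"large":(.046,.098,.024)}
def proj(d,X):
    X=np.atleast_2d(X);c=X@np.array(d["R"]).T+np.array(d["t"])
    f=240/np.tan(np.radians(d["fovy"])/2)
    return np.c_[d["cx"]+f*c[:,0]/c[:,2],d["cy"]+f*c[:,1]/c[:,2]]
def hullc(p):
    h=cv2.convexHull(p.astype(np.float32));m=cv2.moments(h);return np.array([m["m10"]/m["m00"],m["m01"]/m["m00"]]),m["m00"]
a=np.linspace(0,2*np.pi,60)[:-1]
def cyl(x,y,r,z0,z1):
    return np.vstack([np.c_[x+r*np.cos(a),y+r*np.sin(a),0*a+z] for z in (z0,z1)])
def orange(im):
    h=cv2.cvtColor(im,cv2.COLOR_RGB2HSV);return cv2.inRange(h,(5,150,90),(22,255,255))
def comps(mask,amin=30):
    n,l,s,c=cv2.connectedComponentsWithStats(mask);return [(c[i],s[i,4]) for i in range(1,n) if s[i,4]>=amin]
def fit(d,c,r,z0,z1,x0=(.5,0)):
    return least_squares(lambda q:hullc(proj(d,cyl(q[0],q[1],r,z0,z1)))[0]-c,x0).x
E
python3 - <<'E'
from h import *
guess={"tiny":(.465,.165),"small":(.44,-.112),"medium":(.482,-.289),"large":(.475,-.01)}
for n in("scene","top"):
    d=snapshot(n);im=d["frame"];cs=comps(orange(im),25)
    for k,(D,H,c) in B.items():
        z0=H-c;r=D/2-.0005
        pc,A=hullc(proj(d,cyl(*guess[k],r,z0,H)))
        b=min(cs,key=lambda q:np.hypot(*(q[0]-pc)))
        print(n,k,b[0].round(1),b[1],"model area",round(A),fit(d,b[0],r,z0,H).round(4))
    h=cv2.cvtColor(im,cv2.COLOR_RGB2HSV)
    m=cv2.inRange(h,(0,0,135 if n=="top" else 135),(180,40,255))
    for c,A in comps(m,100):
        p=fit(d,c,.0245,.0139,.014)
        print("  white",c.round(1),A,p.round(4), round(hullc(proj(d,cyl(*p,.0245,.0139,.014)))[1])) if .58<p[0]<.7 else 0
    if n=="scene": cv2.imwrite("pics/crop.png",cv2.resize(im[130:290,190:530],None,fx=2.3,fy=2.3)[:,:,::-1])
E
```

```text
scene tiny [426.1 244.4] 108 model area 188 [0.4568 0.1638]
scene small [304.8 179.1] 128 model area 233 [ 0.4325 -0.1194]
scene medium [220.1 154.8] 161 model area 320 [ 0.4737 -0.3033]
scene large [339.7 194.4] 295 model area 520 [ 0.4624 -0.0206]
top tiny [211.6 298.7] 198 model area 243 [0.4595 0.1651]
top small [386.7 310.4] 315 model area 369 [ 0.4374 -0.1155]
top medium [502.8 281.7] 460 model area 592 [ 0.4801 -0.2979]
top large [323.3 289. ] 620 model area 690 [ 0.4716 -0.0145]
  white [481.2 170.4] 475 [ 0.6747 -0.2924] 614
  white [405.7 183.2] 598 [ 0.6536 -0.1609] 621
  white [356.6 187. ] 605 [ 0.6478 -0.076 ] 624
  white [307.3 190.9] 607 [0.6421 0.0088] 627
  white [257.8 194.7] 610 [0.6363 0.0938] 630
```

View pics/crop.png

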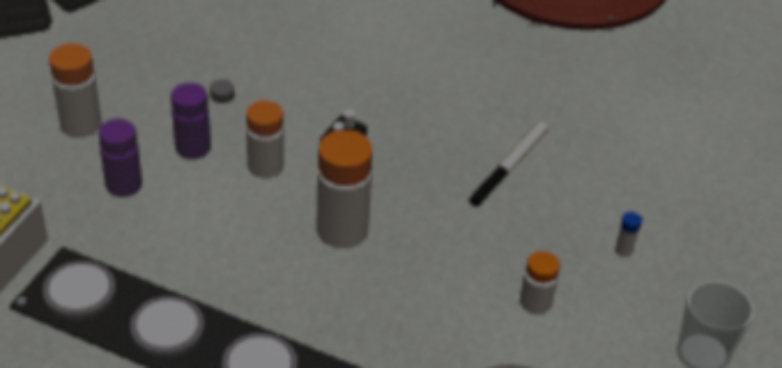

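The crop confirms the choice: four orange-capped white bottles, two purple look-alikes, and the blue vial and beaker at the right. The orange mask missed the darker sides of the caps, so I'll refine it.

Run:
```python
from h import *
guess={"tiny":(.46,.165),"small":(.437,-.115),"medium":(.48,-.298),"large":(.47,-.015)}
for n in("scene","top"):
    d=snapshot(n);im=d["frame"];h=cv2.cvtColor(im,cv2.COLOR_RGB2HSV)
    for lo in (100,130):
      cs=comps(cv2.inRange(h,(3,lo,50),(22,255,255)),25)
      for k,(D,H,c) in B.items():
        z0=H-c;r=D/2-.0005
        pc,A=hullc(proj(d,cyl(*guess[k],r,z0,H)))
        b=min(cs,key=lambda q:np.hypot(*(q[0]-pc)))
        print(n,lo,k,b[0].round(1),b[1],"model",pc.round(1),round(A),fit(d,b[0],r,z0,H).round(4))
    if n=="scene":
      for c in [(224,254),(263,271),(302,288),(346,306)]: print(h[c[1],c[0]],h[c[1],c[0]+14])
      for th in (100,115):
       for c,A in comps(cv2.inRange(h,(0,0,th),(180,60,255)),100):
        p=fit(d,c,.0245,.0139,.014)
        print("  white",th,c.round(1),A,p.round(4), round(hullc(proj(d,cyl(*p,.0245,.0139,.014)))[1])) if .58<p[0]<.7 and A<2000 else 0
```

```text
scene 100 tiny [425.7 245.1] 157 model [426.  245.7] 187 [0.4589 0.164 ]
scene 100 small [304.7 180.6] 198 model [305.4 181.1] 232 [ 0.4367 -0.117 ]
scene 100 medium [220.5 157. ] 273 model [220.2 157.2] 318 [ 0.4791 -0.2979]
scene 100 large [339.8 197.5] 467 model [340.2 197.7] 516 [ 0.4699 -0.0161]
scene 130 tiny [425.8 245.3] 137 model [426.  245.7] 187 [0.4593 0.1643]
scene 130 small [304.8 180.6] 181 model [305.4 181.1] 232 [ 0.4365 -0.1169]
scene 130 medium [220.6 157.1] 254 model [220.2 157.2] 318 [ 0.4791 -0.2976]
scene 130 large [339.7 197.5] 457 model [340.2 197.7] 516 [ 0.4699 -0.0162]
[120   2 132] [165   6  79]
[120   4 133] [170  10  75]
[135   4 133] [165   5  99]
[135   4 133] [160  10  78]
  white 100 [223.8 254.1] 404 [ 0.6537 -0.162 ] 390
  white 100 [262.1 270.1] 441 [ 0.648 -0.077] 420
  white 100 [302.3 286.8] 473 [0.6423 0.0078] 453
  white 100 [344.7 304.4] 507 [0.6366 0.0928] 489
  white 115 [223.9 254.1] 371 [ 0.6534 -0.1618] 390
  white 115 [262.1 270. ] 394 [ 0.6479 -0.077 ] 420
  white 115 [302.4 286.7] 431 [0.6421 0.0078] 453
  white 115 [344.8 304.4] 46
[... 259 characters left out ...]
 0.4145] 680
  white 115 [549.9 404.7] 200 [0.638  0.4568] 736
  white 115 [532.  413.8] 153 [0.6671 0.4376] 762
top 100 tiny [211.5 298.5] 213 model [211.7 298.4] 244 [0.4599 0.1653]
top 100 small [386.8 310.4] 336 model [386.4 310.7] 370 [ 0.4373 -0.1157]
top 100 medium [502.  281.8] 533 model [502.9 281.8] 596 [ 0.4801 -0.2965]
top 100 large [323.2 289.1] 658 model [323.7 290. ] 691 [ 0.4715 -0.0143]
top 130 tiny [211.5 298.6] 205 model [211.7 298.4] 244 [0.4597 0.1653]
top 130 small [386.7 310.4] 325 model [386.4 310.7] 370 [ 0.4374 -0.1155]
top 130 medium [502.  281.8] 516 model [502.9 281.8] 596 [ 0.4801 -0.2966]
top 130 large [323.3 289. ] 641 model [323.7 290. ] 691 [ 0.4716 -0.0145]
```

Emit:
carry_out(
  deltas="0.203 -0.405 -0.06 0 0 -1.147 0.0854;0.203 -0.405 -0.06 0 0 -1.147 0.0854;0.203 -0.405 -0.06 0 0 -1.147 0.0854;0.203 -0.405 -0.06 0 0 -1.147 0.0854;0.203 -0.405 -0.06 0 0 -1.147 0.0854;0.203 -0.405 -0.06 0 0 -1.147 0.0854;0.203 -0.405 -0.06 0 0 -1.147 0.0854;0.203 -0.405 -0.06 0 0 -1.147 0.0854",
  force=25,
)

```text
time_s: 2.0
tool_pos: [0.4608, 0.1618, 0.1709]
tcp_rot: [-0.499, -0.501, -0.499, 0.501]
contact_force: [0.2, 0.4, -0.7]
finger_gap: 0.0854
```

Emit:
carry_out(
  deltas="-0.001 0.0025 -0.03 0 0 0 0.0854;-0.001 0.0025 -0.08 0 0 0 0.0854;-0.001 0.0025 -0.12 0 0 0 0.0854;-0.001 0.0025 -0.145 0 0 0 0.0854;-0.001 0.0025 -0.16 0 0 0 0.0854;-0.001 0.0025 -0.16 0 0 0 0.02;-0.001 0.0025 -0.16 0 0 0 0.02;-0.001 0.0025 -0.16 0 0 0 0.02",
  force=25,
)

```text
time_s: 3.0
tool_pos: [0.4602, 0.1675, 0.0127]
tcp_rot: [0.501, 0.501, 0.5, -0.499]
contact_force: [0.2, 0.0, 0.0]
finger_gap: 0.0322
```

Emit:
carry_out(
  deltas="0 0 0 0 0 0 0.02;0 0 0 0 0 0 0.02;0 0 0 0 0 0 0.02;0 0 0.01 0 0 0 0.02;0 0 0.05 0 0 0 0.02;0 0 0.1 0 0 0 0.02;0 0 0.149 0 0 0 0.02;0 0 0.149 0 0 0 0.02",
  force=25,
)

```text
time_s: 4.0
tool_pos: [0.462, 0.1678, 0.166]
tcp_rot: [0.502, 0.503, 0.498, -0.497]
contact_force: [-0.2, 0.1, 0.1]
finger_gap: 0.0272
```

Run:
```python
from h import *
s=state();print(s["time_s"],s["tool_pos"],s["finger_gap"],s["contact_force"])
d=snapshot("scene");cv2.imwrite("pics/s1.png",d["frame"][:,:,::-1])
```

```text
4.0 [0.46198404 0.16782497 0.16601855] 0.0271868217934879 [-0.19539268  0.07593913  0.08188817]
```

View pics/s1.png

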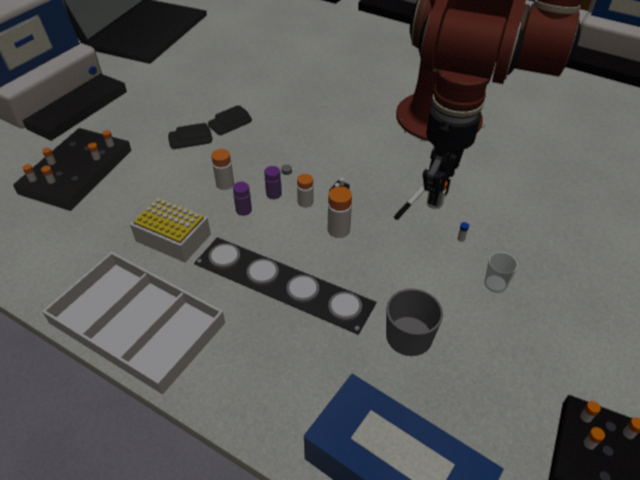

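Emit:
carry_out(
  deltas="0.195 -0.326 0 0 0 0 0.02;0.195 -0.326 0 0 0 0 0.02;0.195 -0.326 0 0 0 0 0.02;0.195 -0.326 0 0 0 0 0.02;0.195 -0.326 0 0 0 0 0.02;0.195 -0.326 0 0 0 0 0.02;0.195 -0.326 0 0 0 0 0.02;0.195 -0.326 -0.05 0 0 0 0.02",
)

```text
time_s: 5.05
tool_pos: [0.6566, -0.1602, 0.1132]
tcp_rot: [0.502, 0.502, 0.497, -0.499]
contact_force: [0.2, 0.0, -0.7]
finger_gap: 0.0272
```

Emit:
carry_out(
  deltas="0 0 -0.02 0 0 0 0.02;0 0 -0.05 0 0 0 0.02;0 0 -0.075 0 0 0 0.02;0 0 -0.075 0 0 0 0.02;0 0 -0.075 0 0 0 0.02;0 0 -0.075 0 0 0 0.02;0 0 -0.075 0 0 0 0.02;0 0 -0.075 0 0 0 0.02",
)

```text
time_s: 6.05
tool_pos: [0.6544, -0.1589, 0.036]
tcp_rot: [0.5, 0.5, 0.5, -0.5]
contact_force: [-0.0, -0.7, -0.1]
finger_gap: 0.0272
```

Run:
```python
from h import *
s=state();print(s["time_s"],s["tool_pos"],s["finger_gap"],s["contact_force"])
for n in("scene","top"):
    d=snapshot(n);im=d["frame"]
    c=proj(d,(.6536,-.1614,.03))[0].astype(int);y,x=max(c[1]-70,0),max(c[0]-90,0)
    cv2.imwrite(f"pics/{n}2.png",cv2.resize(im[y:y+140,x:x+180],None,fx=4,fy=4)[:,:,::-1])
```

```text
6.05 [ 0.6543711  -0.1589469   0.03603235] 0.027245201120258758 [-0.01651418 -0.73052736 -0.12724089]
```

View pics/scene2.png

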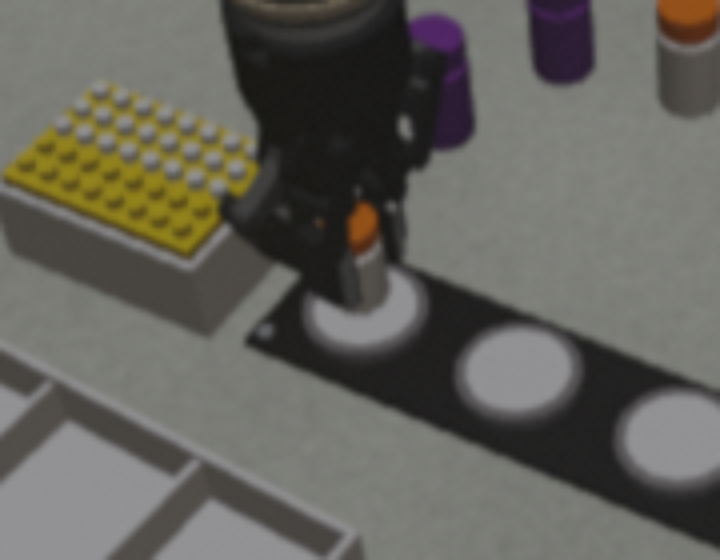

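Emit:
carry_out(
  deltas="0 0 -0.004 0 0 0 0.02;0 0 -0.007 0 0 0 0.02;0 0 -0.0095 0 0 0 0.02;0 0 -0.0095 0 0 0 0.02;0 0 -0.01 0 0 0 0.02;0 0 -0.01 0 0 0 0.04;0 0 -0.01 0 0 0 0.06;0 0 -0.01 0 0 0 0.07",
)

```text
time_s: 7.15
tool_pos: [0.6538, -0.1587, 0.0249]
tcp_rot: [0.5, 0.5, 0.5, -0.5]
contact_force: [0.3, 0.6, 0.4]
finger_gap: 0.07
```

Emit:
carry_out(
  deltas="0 0 -0.01 0 0 0 0.0854;0 0 0.01 0 0 0 0.0854;0 0 0.05 0 0 0 0.0854;0 0 0.115 0 0 0 0.0854;-0.05 0.01 0.155 0 0 0 0.0854;-0.1 0.02 0.155 0 0 0 0.0854;-0.15 0.03 0.155 0 0 0 0.0854;-0.2166 0.0435 0.155 0 0 0 0.0854",
)

```text
time_s: 8.15
tool_pos: [0.4419, -0.1163, 0.1821]
tcp_rot: [0.501, 0.5, 0.499, -0.5]
contact_force: [-0.1, -0.4, 1.1]
finger_gap: 0.0854
```

```bash
cat >> h.py <<'E'
PAD={"tiny":(.6536,-.1614),"small":(.6479,-.0765),"medium":(.6422,.0083),"large":(.6365,.0933)}
def check(g,z=None):
    s=state();print(s["time_s"],s["tool_pos"].round(4),round(s["finger_gap"],4),s["contact_force"].round(1))
    for n in("scene","top"):
        d=snapshot(n);im=d["frame"];h=cv2.cvtColor(im,cv2.COLOR_RGB2HSV)
        cs=comps(cv2.inRange(h,(3,100,50),(22,255,255)),25)
        cv2.imwrite(f"pics/{n}_{s['time_s']:.1f}.png",im[:,:,::-1])
        for k,(x,y,zz) in g.items():
            D,H,c=B[k];z0=H-c+zz;r=D/2-.0005
            pc,A=hullc(proj(d,cyl(x,y,r,z0,H+zz)))
            b=min(cs,key=lambda q:np.hypot(*(q[0]-pc)))
            print(n,k,b[0].round(1),b[1],"model",pc.round(1),round(A),fit(d,b[0],r,z0,H+zz).round(4))
E
python3 - <<'E'
from h import *
check({"tiny":PAD["tiny"]+(.014,),"small":(.437,-.116,0)})
E
```

```text
8.15 [ 0.4419 -0.1163  0.1821] 0.0854 [-0.1 -0.4  1.1]
scene tiny [220.5 237.9] 154 model [221.2 238.1] 190 [ 0.6539 -0.1628]
scene small [304.7 180.6] 198 model [305.  180.9] 232 [ 0.4367 -0.117 ]
top tiny [411.3 176.1] 224 model [410.9 177. ] 245 [ 0.6551 -0.1621]
top small [428.9 358. ] 17010 model [387.  310.7] 370 [ 0.3622 -0.18  ]
```

Tiny is on pad_d within about 1.5 mm. Next is small.

Emit:
carry_out(
  deltas="0 -0.001 0 0 0 0 0.0854;0 -0.001 -0.05 0 0 0 0.0854;0 -0.001 -0.1 0 0 0 0.0854;0 -0.001 -0.14 0 0 0 0.0854;0 -0.001 -0.164 0 0 0 0.0854;0 -0.001 -0.164 0 0 0 0.0854;0 -0.001 -0.164 0 0 0 0.06;0 -0.001 -0.164 0 0 0 0.045",
)

```text
time_s: 9.25
tool_pos: [0.4445, -0.1181, 0.0182]
tcp_rot: [0.501, 0.5, 0.499, -0.5]
contact_force: [-1.0, -0.0, 0.2]
finger_gap: 0.0512
```

Emit:
carry_out(
  deltas="0 0 0 0 0 0 0.025;0 0 0 0 0 0 0.025;0 0 0 0 0 0 0.025;0 0 0 0 0 0 0.025;0 0 0.01 0 0 0 0.025;0 0 0.05 0 0 0 0.025;0 0 0.1 0 0 0 0.025;0 0 0.15 0 0 0 0.025",
)

```text
time_s: 10.25
tool_pos: [0.4422, -0.1171, 0.1677]
tcp_rot: [0.5, 0.5, 0.5, -0.5]
contact_force: [1.2, -1.3, -0.8]
finger_gap: 0.0332
```

Emit:
carry_out(
  deltas="0.05 0.01 0 0 0 0 0.025;0.1 0.02 0 0 0 0 0.025;0.15 0.03 0 0 0 0 0.025;0.206 0.04 0 0 0 0 0.025;0.206 0.04 -0.04 0 0 0 0.025;0.206 0.04 -0.09 0 0 0 0.025;0.206 0.04 -0.125 0 0 0 0.025;0.206 0.04 -0.125 0 0 0 0.025",
)

```text
time_s: 11.25
tool_pos: [0.6454, -0.0765, 0.0372]
tcp_rot: [0.497, 0.498, 0.503, -0.502]
contact_force: [0.2, 0.8, -0.8]
finger_gap: 0.0332
```

Run:
```python
from h import *
check({"tiny":PAD["tiny"]+(.014,),"small":PAD["small"]+(.025,)})
d=cv2.imread("pics/scene_11.2.png") 
import glob;f=sorted(glob.glob("pics/scene_*.png"),key=lambda s:float(s.split('_')[1][:-4]))[-1];d=cv2.imread(f);print(f)
cv2.imwrite("pics/c3.png",cv2.resize(d[180:320,170:350],None,fx=4,fy=4))
```

```text
11.25 [ 0.6454 -0.0765  0.0372] 0.0332 [ 0.2  0.8 -0.8]
scene tiny [220.5 237.9] 154 model [221.2 238.1] 190 [ 0.6539 -0.1628]
scene small [264.7 246.4] 162 model [259.6 244.7] 318 [ 0.6465 -0.0665]
top tiny [370.  162.9] 223 model [410.9 177. ] 245 [ 0.6779 -0.095 ]
top small [367.9 168.2] 136 model [360.6 177.2] 385 [ 0.6624 -0.0884]
pics/scene_11.2.png
```

View pics/c3.png

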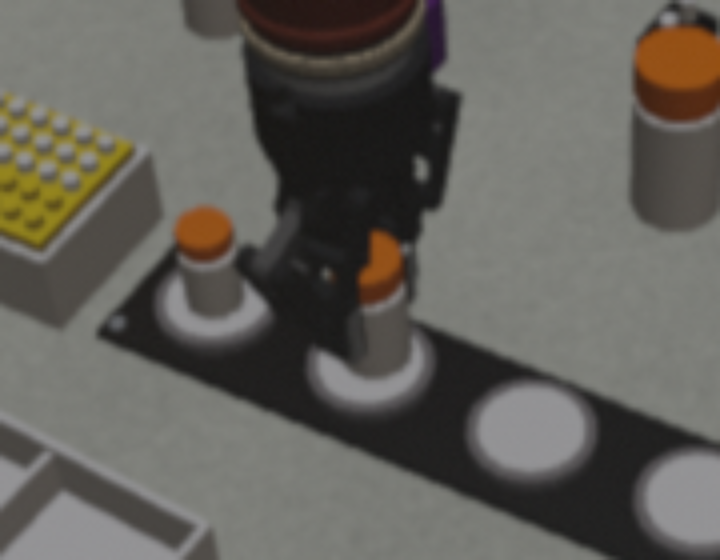

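Emit:
carry_out(
  deltas="0 0 0 0 0 0 0.025;0 0 0 0 0 0 0.025;0 0 -0.002 0 0 0 0.025;0 0 -0.004 0 0 0 0.025;0 0 -0.006 0 0 0 0.025;0 0 -0.008 0 0 0 0.025;0 0 -0.008 0 0 0 0.025;0 0 -0.008 0 0 0 0.025",
)

```text
time_s: 12.35
tool_pos: [0.6488, -0.0774, 0.0333]
tcp_rot: [0.5, 0.5, 0.5, -0.5]
contact_force: [0.4, -0.1, -1.5]
finger_gap: 0.0335
```

Emit:
carry_out(
  deltas="-0.0005 0.0005 -0.0015 0 0 0 0.025;-0.0005 0.0005 -0.0025 0 0 0 0.025;-0.0005 0.0005 -0.003 0 0 0 0.025;-0.0005 0.0005 -0.003 0 0 0 0.025;-0.0005 0.0005 -0.003 0 0 0 0.04;-0.0005 0.0005 -0.003 0 0 0 0.06;-0.0005 0.0005 -0.003 0 0 0 0.0854;-0.0005 0.0005 -0.003 0 0 0 0.0854",
)

```text
time_s: 13.35
tool_pos: [0.6482, -0.0769, 0.0301]
tcp_rot: [0.5, 0.5, 0.5, -0.5]
contact_force: [0.6, 0.2, -0.0]
finger_gap: 0.0857
```

Emit:
carry_out(
  deltas="0 0 0.03 0 0 0 0.0854;0 0 0.09 0 0 0 0.0854;0 0 0.15 0 0 0 0.0854;-0.035 -0.045 0.16 0 0 0 0.0854;-0.07 -0.09 0.16 0 0 0 0.0854;-0.105 -0.135 0.16 0 0 0 0.0854;-0.14 -0.18 0.16 0 0 0 0.0854;-0.169 -0.22 0.16 0 0 0 0.0854",
)

```text
time_s: 14.35
tool_pos: [0.4778, -0.2982, 0.1904]
tcp_rot: [-0.5, -0.5, -0.5, 0.5]
contact_force: [0.0, -1.1, 0.2]
finger_gap: 0.0854
```

Run:
```python
from h import *
check({"tiny":PAD["tiny"]+(.014,),"small":PAD["small"]+(.014,),"medium":(.4797,-.297,0)})
```

```text
14.35 [ 0.4778 -0.2982  0.1904] 0.0854 [ 0.  -1.1  0.2]
scene tiny [220.5 237.9] 154 model [221.2 238.1] 190 [ 0.6539 -0.1628]
scene small [260.2 249.3] 272 model [260.  248.9] 313 [ 0.6484 -0.0758]
scene medium [220.6 157.1] 275 model [220.7 157.3] 318 [ 0.4792 -0.2977]
top tiny [411.2 176.1] 225 model [410.9 177. ] 245 [ 0.655 -0.162]
top small [358.9 177.5] 359 model [360.  178.9] 375 [ 0.6502 -0.0747]
top medium [501.9 281.7] 533 model [502.3 282. ] 596 [ 0.4801 -0.2965]
```

Small is within about 2 mm of its pad centre. Next is medium.

Emit:
carry_out(
  deltas="0.001 0 0 0 0 0 0.0854;0.001 0 -0.05 0 0 0 0.0854;0.001 0 -0.1 0 0 0 0.0854;0.001 0 -0.14 0 0 0 0.0854;0.001 0 -0.164 0 0 0 0.0854;0.001 0 -0.164 0 0 0 0.0854;0.001 0 -0.164 0 0 0 0.06;0.001 0 -0.164 0 0 0 0.05",
)

```text
time_s: 15.45
tool_pos: [0.4816, -0.2975, 0.0283]
tcp_rot: [0.501, 0.5, 0.499, -0.5]
contact_force: [-0.4, -0.3, -0.0]
finger_gap: 0.0519
```

Emit:
carry_out(
  deltas="0 0 0 0 0 0 0.03;0 0 0 0 0 0 0.03;0 0 0 0 0 0 0.03;0 0 0 0 0 0 0.03;0 0 0.01 0 0 0 0.03;0 0 0.05 0 0 0 0.03;0 0 0.1 0 0 0 0.03;0 0 0.15 0 0 0 0.03",
)

```text
time_s: 16.45
tool_pos: [0.4797, -0.2966, 0.1775]
tcp_rot: [0.5, 0.5, 0.5, -0.5]
contact_force: [0.5, -0.2, -0.2]
finger_gap: 0.0393
```

Emit:
carry_out(
  deltas="0 0 0.03 0 0 0 0.03;0 0 0.03 0 0 0 0.03;0.02 0.05 0.03 0 0 0 0.03;0.04 0.1 0.03 0 0 0 0.03;0.06 0.15 0.03 0 0 0 0.03;0.08 0.2 0.03 0 0 0 0.03;0.11 0.25 0.03 0 0 0 0.03;0.13 0.29 0.03 0 0 0 0.03",
)

```text
time_s: 17.45
tool_pos: [0.6096, -0.0047, 0.2032]
tcp_rot: [0.499, 0.499, 0.501, -0.501]
contact_force: [-0.5, -0.5, -1.1]
finger_gap: 0.0389
```

Emit:
carry_out(
  deltas="0.032 0.015 0 0 0 0 0.03;0.032 0.015 -0.04 0 0 0 0.03;0.032 0.015 -0.09 0 0 0 0.03;0.032 0.015 -0.13 0 0 0 0.03;0.032 0.015 -0.155 0 0 0 0.03;0.032 0.015 -0.16 0 0 0 0.03;0.032 0.015 -0.16 0 0 0 0.03;0.032 0.015 -0.16 0 0 0 0.03",
)

```text
time_s: 18.45
tool_pos: [0.6425, 0.0081, 0.0467]
tcp_rot: [0.5, 0.5, 0.5, -0.5]
contact_force: [-0.3, -0.9, -0.9]
finger_gap: 0.0391
```

Emit:
carry_out(
  deltas="0 0 -0.003 0 0 0 0.03;0 0 -0.005 0 0 0 0.03;0 0 -0.0065 0 0 0 0.03;0 0 -0.0065 0 0 0 0.03;0 0 -0.0065 0 0 0 0.045;0 0 -0.0065 0 0 0 0.065;0 0 -0.0065 0 0 0 0.0854;0 0 -0.0065 0 0 0 0.0854",
)

```text
time_s: 19.45
tool_pos: [0.6422, 0.0081, 0.0396]
tcp_rot: [-0.5, -0.5, -0.5, 0.5]
contact_force: [0.3, 0.8, 0.3]
finger_gap: 0.0852
```

Emit:
carry_out(
  deltas="0 0 0.03 0 0 0 0.0854;0 0 0.09 0 0 0 0.0854;0 0 0.145 0 0 0 0.0854;-0.04 -0.006 0.17 0 0 0 0.0854;-0.08 -0.012 0.17 0 0 0 0.0854;-0.12 -0.018 0.17 0 0 0 0.0854;-0.15 -0.023 0.17 0 0 0 0.0854;-0.171 -0.023 0.17 0 0 0 0.0854",
)

```text
time_s: 20.45
tool_pos: [0.47, -0.0151, 0.2097]
tcp_rot: [0.5, 0.5, 0.5, -0.5]
contact_force: [0.2, -0.4, -0.2]
finger_gap: 0.0853
```

Run:
```python
from h import *
check({"tiny":PAD["tiny"]+(.014,),"small":PAD["small"]+(.014,),"medium":PAD["medium"]+(.014,),"large":(.471,-.015,0)})
```

```text
20.45 [ 0.47   -0.0151  0.2097] 0.0853 [ 0.2 -0.4 -0.2]
scene tiny [220.5 237.9] 154 model [221.2 238.1] 190 [ 0.6539 -0.1628]
scene small [260.2 249.2] 272 model [260.  248.9] 313 [ 0.6484 -0.0758]
scene medium [301.8 260.7] 419 model [301.8 260.5] 480 [0.6427 0.0086]
scene large [339.7 197.5] 466 model [340. 198.] 516 [ 0.4699 -0.0162]
top tiny [411.2 176.1] 225 model [410.9 177. ] 245 [ 0.655 -0.162]
top small [358.9 177.4] 362 model [360.  178.9] 375 [ 0.6503 -0.0748]
top medium [306.1 179.7] 511 model [307.2 180.8] 541 [0.644 0.01 ]
top large [335.6 279.8] 10203 model [323.6 289.4] 690 [ 0.4856 -0.0337]
```

Medium is well centred. Last is large.

Emit:
carry_out(
  deltas="0.001 0 -0.03 0 0 0 0.0854;0.001 0 -0.07 0 0 0 0.0854;0.001 0 -0.11 0 0 0 0.0854;0.001 0 -0.145 0 0 0 0.0854;0.001 0 -0.165 0 0 0 0.0854;0.001 0 -0.174 0 0 0 0.0854;0.001 0 -0.174 0 0 0 0.07;0.001 0 -0.174 0 0 0 0.055",
)

```text
time_s: 21.55
tool_pos: [0.4734, -0.0151, 0.037]
tcp_rot: [0.501, 0.5, 0.499, -0.5]
contact_force: [1.1, -0.4, -0.9]
finger_gap: 0.0551
```

Emit:
carry_out(
  deltas="0 0 0 0 0 0 0.035;0 0 0 0 0 0 0.035;0 0 0 0 0 0 0.035;0 0 0 0 0 0 0.035;0 0 0.01 0 0 0 0.035;0 0 0.05 0 0 0 0.035;0 0 0.1 0 0 0 0.035;0 0 0.15 0 0 0 0.035",
)

```text
time_s: 22.55
tool_pos: [0.472, -0.0148, 0.1877]
tcp_rot: [0.5, 0.5, 0.5, -0.5]
contact_force: [0.2, -0.2, -1.5]
finger_gap: 0.0453
```

Emit:
carry_out(
  deltas="0 0 0.03 0 0 0 0.035;0.03 0.02 0.03 0 0 0 0.035;0.06 0.04 0.03 0 0 0 0.035;0.09 0.06 0.03 0 0 0 0.035;0.12 0.08 0.03 0 0 0 0.035;0.15 0.1 0.03 0 0 0 0.035;0.165 0.108 0.03 0 0 0 0.035;0.165 0.108 0.03 0 0 0 0.035",
)

```text
time_s: 23.55
tool_pos: [0.6377, 0.0936, 0.2159]
tcp_rot: [0.5, 0.5, 0.5, -0.5]
contact_force: [-0.6, -0.4, -0.6]
finger_gap: 0.0453
```

Emit:
carry_out(
  deltas="-0.001 0 -0.03 0 0 0 0.035;-0.001 0 -0.08 0 0 0 0.035;-0.001 0 -0.12 0 0 0 0.035;-0.001 0 -0.15 0 0 0 0.035;-0.001 0 -0.16 0 0 0 0.035;-0.001 0 -0.16 0 0 0 0.035;-0.001 0 -0.16 0 0 0 0.035;-0.001 0 -0.16 0 0 0 0.035",
)

```text
time_s: 24.55
tool_pos: [0.6375, 0.0932, 0.0578]
tcp_rot: [0.501, 0.501, 0.499, -0.499]
contact_force: [0.4, 0.0, -0.8]
finger_gap: 0.0455
```

Emit:
carry_out(
  deltas="0 0 -0.003 0 0 0 0.035;0 0 -0.005 0 0 0 0.035;0 0 -0.006 0 0 0 0.035;0 0 -0.0065 0 0 0 0.035;0 0 -0.0065 0 0 0 0.05;0 0 -0.0065 0 0 0 0.065;0 0 -0.0065 0 0 0 0.0854;0 0 -0.0065 0 0 0 0.0854",
)

```text
time_s: 25.55
tool_pos: [0.636, 0.0931, 0.0489]
tcp_rot: [-0.5, -0.5, -0.5, 0.5]
contact_force: [-0.2, 0.4, 0.2]
finger_gap: 0.0854
```

Emit:
carry_out(
  deltas="0 0 0.03 0 0 0 0.0854;0 0 0.08 0 0 0 0.0854;0 0 0.13 0 0 0 0.0854;-0.04 0 0.17 0 0 0 0.0854;-0.09 0 0.17 0 0 0 0.0854;-0.14 0 0.17 0 0 0 0.0854;-0.18 0 0.17 0 0 0 0.0854;-0.18 0 0.17 0 0 0 0.0854",
)

```text
time_s: 26.55
tool_pos: [0.4544, 0.0933, 0.2189]
tcp_rot: [0.5, 0.5, 0.5, -0.5]
contact_force: [1.4, 0.6, -0.4]
finger_gap: 0.0851
```

Run:
```python
from h import *
check({k:PAD[k]+(.014,) for k in PAD})
print(spot_in("scene","beaker")[:1],spot_in("top","beaker")[:1])
import glob;f=sorted(glob.glob("pics/scene_*.png"),key=lambda s:float(s.split('_')[1][:-4]))[-1];cv2.imwrite("pics/end.png",cv2.imread(f))
```

```text
26.55 [0.4544 0.0933 0.2189] 0.0851 [ 1.4  0.6 -0.4]
scene tiny [220.5 237.9] 154 model [221.2 238.1] 190 [ 0.6539 -0.1628]
scene small [260.2 249.3] 273 model [260.  248.9] 313 [ 0.6485 -0.0758]
scene medium [301.8 260.7] 420 model [301.8 260.5] 480 [0.6428 0.0086]
scene large [346.9 272.4] 626 model [346.9 273. ] 703 [0.6355 0.0928]
top tiny [411.3 176.1] 226 model [410.9 177. ] 245 [ 0.6551 -0.1621]
top small [358.9 177.5] 361 model [360.  178.9] 375 [ 0.6502 -0.0748]
top medium [306.1 179.7] 511 model [307.2 180.8] 541 [0.644 0.01 ]
top large [251.4 182.7] 715 model [252.2 182.8] 764 [0.6368 0.0945]
[{'position': [0.4535, 0.3039, 0.0448], 'p': 0.84}] []
```

View pics/end.png

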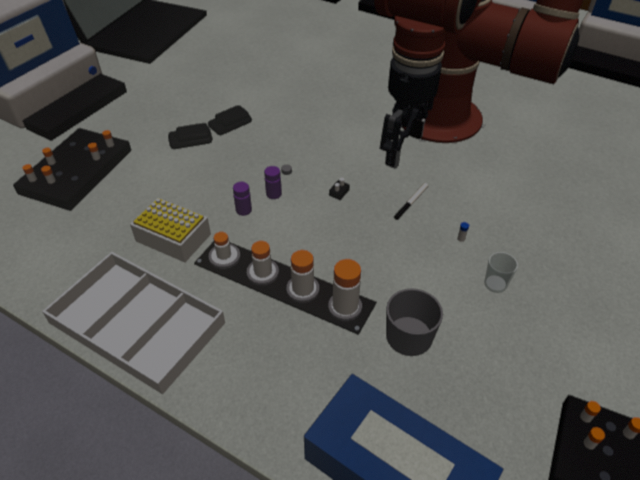

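The scene picture shows all four bottles upright on the pads in order: (221,247), (260,260), (302,275) and (346,290), with the smallest next to the tip box. The beaker has not moved (500,272) and the gripper is clear.

```bash
python3 -c "
from rig import finish_job;print(finish_job())"
```

```text
the job is handed in; nothing more can be done
None
```

The four bottles now stand on the pads in size order: tiny on pad_d (next to the tip box), small on pad_c, medium on pad_b and large on pad_a. I handed the job in at about 26.6 s of the 96 s limit; no verdict was reported.

- **Position:** in the last pictures both cameras put every bottle's axis within about 3 mm of its pad centre, against the 14 mm allowed. The two cameras differed by up to about 2 mm.
- **Upright and untouched:** all four look upright, and the gripper is open and clear of everything. The purple look-alikes are still in place.
- **Beaker:** the scene camera finds it within 1 mm of its starting position. The top camera did not find it in the last picture, so that check rests on one view.

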